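Fine-set the beam attenuator

TASK

On the attenuator, the grey housing whose control has two knobs stacked on one axis, turn the small upper pointer knob until its narrow nose points straight at the black index fin on the housing. Do not turn the wide coarse ring beneath it, leave the pointer knob of the other housing as it is, and let go of the knob when it is set.

Things in the scene. Friction and masses are not known exactly. Their poses are not given: they have to be found in the camera images.
- fine (a joint): Angle of the attenuator's small upper (inner) pointer knob, rad. 0: nose straight at the black index fin; positive is counter-clockwise seen from above. Starts 0.6 to 1.25 rad counter-clockwise of the fin, turns with about 0.04 N m and stays where it is left; hard stops at -1.6 and 1.6.
- fine_grip (a point): On that knob's vertical axis, at the height to grip. Knob: black upright bar 44 mm long, 36 mm high; 15 mm wide from 21 mm behind the axis to 9 mm ahead, then a nose 7 mm wide ending 23 mm ahead; white line on top from axis to nose. x axis: to the nose; y: across the bar; z: up. The point is 13 mm below the bar's top, 29 mm above the flat top of the coarse ring and 121 mm above the housing's foot.
- attenuator: Fixed square grey housing 120 x 120 x 70 mm; origin under its centre (knob axis), z up, x towards the black index fin. The fin stands on its top, 5 mm wide, 15 mm long, centred 50 mm from the axis, its top 4 mm below the ring's top. Stands left or right, yawed, on a black breadboard 12 mm thick; green sheet walls up to 140 mm high round the board, a tower 160 mm high at a far corner.
- coarse_mark (a point): Mark on the top edge of the attenuator's coarse (outer) ring, 36 mm from the axis, at the end of a short white line. The ring is a dark grey fluted disc, 72 mm across, 20 mm thick, under the pointer knob on the same axis; it turns easily if pushed (0.06 N m) and is not coupled to the pointer knob. Not to be turned.
- plain_nose (a point): Top of the nose of the pointer knob on the other housing, 23 mm from its axis: the same housing, fin and pointer bar, but no ring under it, so 22 mm lower. Not to be turned. Near by stand a loose mirror mount, 60 mm wide and 65 mm high, beyond the housings and a loose black ring, 50 mm across, between them.

How it is judged:
At the end, for the whole second after the job is handed in: The upper pointer knob of the attenuator is at rest (below 0.05 rad/s) with its nose within 0.18 rad (10 degrees) of the index fin; the mark on the coarse ring is within 6.5 mm (10 degrees) of where it began, and the nose of the other housing's knob within 5 mm of where it began (value of joint fine between -0.18 and 0.18 rad and velocity of joint fine between -0.05 and 0.05 rad/s and distance of coarse_mark from where it was at the start of the episode below 0.0065 m and distance of plain_nose from where it was at the start of the episode below 0.005 m); the robot touches nothing.
It fails at once if the coarse ring is turned (its mark moves more than 6.5 mm, about 10 degrees) (distance of coarse_mark from where it was at the start of the episode above 0.0065 m).
It fails at once if the other housing's pointer knob is turned (its nose moves more than 5 mm) (distance of plain_nose from where it was at the start of the episode above 0.005 m).
It also fails if it takes over 32 s, if anything falls off the work surface, if the arm or the gripper's body presses on something with over 40 N, if the wrist force passes 120 N, or if a joint passes its speed limit or range.

ROBOT

A 6-joint arm with a two-finger parallel gripper is mounted at the origin on the work surface. World frame = base frame: x ahead of the robot, y to its left, z up, the work surface at z = 0. Lengths are in m, angles in rad, forces in N, time in s.
With the tool pointing down it reaches from about 0.35 to 0.875 m from the base axis. Payload 15.5 kg.
Tool frame: the origin (TCP) lies between the finger pads; the fingertips stand manip.tips_ahead ahead of it and the grasp point (between the pads) lies 2 mm behind it (manip.tips_ahead is the distance from the TCP to the fingertips, in m); z points along the fingers, x is the direction in which the jaws open and shut, and the axes are right-handed (so a half turn about z gives the same grasp; the last joint's range is limited). The gripper opens to 85 mm and grips with 20 to 120 N. Pads are 22 mm wide; open, the fingers measure 114 mm over their backs; the gripper's body (76 mm by 85 mm) begins 54 mm behind the grasp point. The pads swing forward as they close: fully open they stand 13 mm farther back than shut.
Start: joints at [-1.359, 0.494, 1.345, -0, 1.302, -0.096], TCP at [0.189, -0.596, 0.248] pointing down, gripper open.
Joint ranges: [-2.91, 2.91], [-0.82, 2.16], [0.22, 2.67], [-1.22, 4.37], [0.12, 2.79], [-3.08, 3.08]. Speed limits (rad/s): [1.89, 1.89, 2.57, 3.01, 3.01, 3.01].

INTERFACE

Orientations are given as a unit quaternion [w, x, y, z].
In Python, from plant import monitor, viewer, manip gives the robot as it stands.
- The arm moves only by the tool jog_arm, never from a script. Its argument "commands" is text: rows parted by semicolons, each of 5 numbers parted by spaces: the gripper's target within -1 to 1 (shut at 1, half-way at 0, fully open at -1), then the shift along the tool's x, y, z in mm, then the turn about the tool's z in degrees. In form: jaw x y z yaw; .... A call has 1 to 8 rows; each row is the pose to reach, as a shift and turn from the pose commanded when the call began, along the tool's axes at that moment; what a row does not reach only later rows make up. A row lasts 1/10 s, in which the tool goes at most 50 mm and 8.59 degrees, less where a joint would pass 70% of its speed; a pose out of reach is approached as far as the arm can. A call with a gripper value outside its range is refused whole. The fingers move at their own pace and stop on an object; "squeeze" is the grip in N (left out, the last holds). Time passes only in rows, so rows that repeat a pose let the fingers close. It gives the time, the measured TCP pose, the force and the opening at its end, in the units of the state.
- monitor.observe(): the state, without advancing time (a new reading comes with each control period).
- viewer.capture(name): name is "scene" or "top"; returns the picture (480x640x3 uint8, red, green, blue); there is no depth.
- viewer.camera_model(name): a dict with "fovy" (degrees; the focal length in pixels is half the picture's height over the tangent of half this angle, whatever the lens; pixels are square), "cx", "cy" (the principal point, pixels), "dist_coeffs" ([k1, k2, p1, p2, k3] as OpenCV has them; the pictures are not rectified), "R" (3x3) and "t" (3): a world point X has camera coordinates R X + t. Camera axes: x right, y down, z forward; pixel columns grow to the right and rows downward; lengths in m; the calibration is good to about 2 mm. A picture is of the moment at which its call begins. camera_model takes no time and is no camera call.
- manip.hand_in(): hands the job in, once; it reports no verdict.
The state is a dict: "time_s": time; "joints": joint angles; "joint_velocities": joint speeds; "joint_torque": joint torques, N m; "tcp_pos": TCP position; "ee_rot": TCP orientation; "wrist_force": force on the tool from outside, world axes, zero at the start; "torque": the same for the moment, N m; "grip_width": finger opening in m.
Only numpy, scipy, OpenCV 4.12 (cv2) and the standard library are available. Lean on these libraries where they do the work, as an engineer would, in place of code of your own. Each camera call takes 0.05 s, during which the arm holds its last target.

## Working session

There is one attempt and no reset: what is moved stays moved. The work goes in short steps, Python scripts to look and compute and a tool call to move; the robot and the scene stay as the last step left them, time stands still between calls to the robot, and variables do not carry over. Pictures are saved under pics/ and viewed, and the job is handed in when it is done.

Besides the shell and the picture viewer there is one more tool, called after "Call:" as name(argument=value, ...) on one line, values as JSON. jog_arm: Moves the arm, as the interface text tells. Its arguments: {"type":"object","properties":{"commands":{"type":"string"},"squeeze":{"type":"number"}},"required":["commands"]}

```bash
mkdir -p pics; python3 - <<'E'
from plant import monitor, viewer, manip
import cv2,json
for n in("scene","top"):
    cv2.imwrite(f"pics/{n}0.png",viewer.capture(n)[:,:,::-1])
    print(n,viewer.camera_model(n))
print(monitor.observe(),manip.tips_ahead)
E
```

```text
scene {'fovy': 47.055357392327316, 'cx': 324.37620274267425, 'cy': 245.54586052298626, 'dist_coeffs': array([-0.03254913,  0.        ,  0.        ,  0.        ,  0.        ]), 'R': array([[ 0.76251243,  0.64686343,  0.01193724],
       [ 0.50592894, -0.58467784, -0.63418272],
       [-0.40325017,  0.48961161, -0.77309105]]), 't': array([-0.38389553, -0.21333107,  1.11267968])}
top {'fovy': 45.740440459894046, 'cx': 322.58032262127205, 'cy': 236.03615060453362, 'dist_coeffs': array([0.04290956, 0.        , 0.        , 0.        , 0.        ]), 'R': array([[-2.13092012e-02, -9.99772688e-01,  7.00301238e-04],
       [-9.97195495e-01,  2.12039958e-02, -7.17742005e-02],
       [ 7.17430362e-02, -2.22778812e-03, -9.97420660e-01]]), 't': array([0.01407172, 0.52761475, 0.79847585])}
{'time_s': 0.1, 'joints': array([-1.35951556e+00,  4.94106973e-01,  1.34602028e+00, -1.47674862e-05,
        1.30245181e+00, -9.54975438e-02]), 'joint_velocities': array([ 3.70012358e-04, -9.31693843e-04, -2.05521858e-03,  1.09101317e-05,
       -2.54725009e-03, -5.54094676e-04]), 'joint_torque': array([ 2.91810982e-03, -8.83588958e+01, -3.84561360e+01, -1.35161858e-04,
        5.13271210e-03,  1.98928558e-05]), 'tcp_pos': array([ 0.18868749, -0.59555955,  0.24778517]), 'ee_rot': array([-3.22667931e-04,  8.06843342e-01, -5.90765248e-01, -3.73074648e-04]), 'wrist_force': array([ 0.44102285, -0.54632371,  0.48662753]), 'torque': array([0.00199842, 0.00701553, 0.002413  ]), 'grip_width': 0.08560461690841391} 0.017
```

View pics/scene0.png

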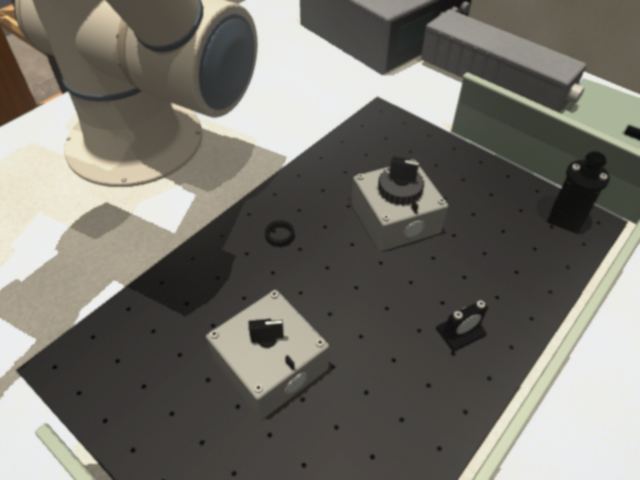

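View pics/top0.png

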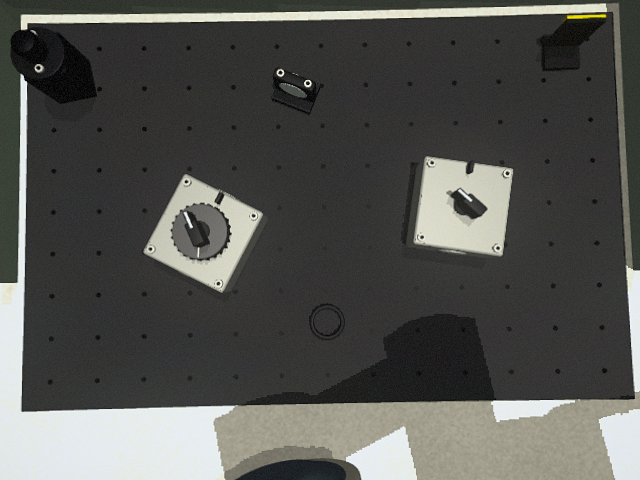

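The top view shows the attenuator at left: housing screws near (187,182), (253,216), (219,284) and (151,249), fin near (220,197), bar nose near (184,212). The plain housing is at right, around (464,205). I'll zoom in on the attenuator.

```bash
cat > h.py <<'E'
from plant import monitor, viewer, manip
import cv2,numpy as np
def ray(n,px):
    m=viewer.camera_model(n);f=240/np.tan(np.radians(m["fovy"]/2))
    K=np.array([[f,0,m["cx"]],[0,f,m["cy"]],[0,0,1]])
    u=cv2.undistortPoints(np.array(px,float).reshape(-1,1,2),K,m["dist_coeffs"]).reshape(-1,2)
    d=np.c_[u,np.ones(len(u))]@m["R"]; return -m["R"].T@m["t"],d
def plane(n,px,z):
    c,d=ray(n,px); return c+d*((z-c[2])/d[:,2])[:,None]
E
python3 - <<'E'
import cv2
a=cv2.imread("pics/top0.png")[165:300,135:275]
cv2.imwrite("pics/z0.png",cv2.resize(a,None,fx=4.2,fy=4.2,interpolation=cv2.INTER_CUBIC))
from h import *
s=plane("top",[(187,182),(253,216),(219,284),(151,249)],.082);print(s.round(4),s.mean(0))
print("fin",plane("top",[(220,197)],.1).round(4))
p=plane("top",[(184,212),(207,245)],.146);print(p.round(4))
print(viewer.camera_model("top")["R"].T@-viewer.camera_model("top")["t"])
E
```

```text
[[0.5992 0.1818 0.082 ]
 [0.5519 0.0948 0.082 ]
 [0.4629 0.1405 0.082 ]
 [0.5109 0.2294 0.082 ]] [0.53123288 0.16163921 0.082     ]
fin [[0.5756 0.1351 0.1   ]]
[[0.5515 0.1706 0.146 ]
 [0.5108 0.1431 0.146 ]]
[0.46914983 0.00465981 0.83427558]
```

View pics/z0.png

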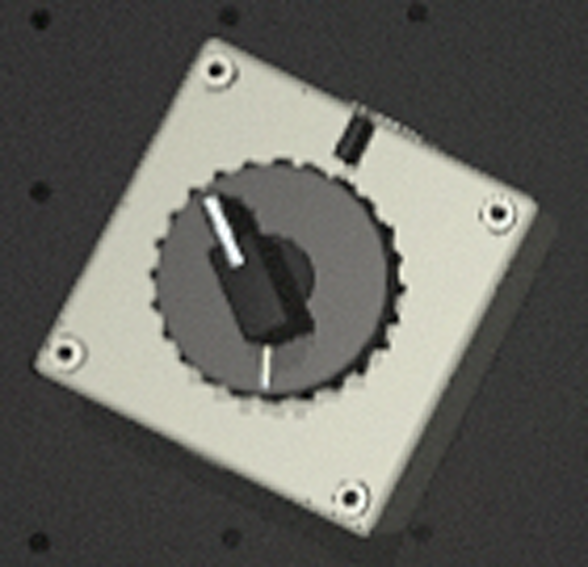

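```bash
python3 - <<'E'
from h import *
z=lambda x,y:(135+(x+.5)/4.2-.5,165+(y+.5)/4.2-.5)
s=plane("top",[z(216,71),z(498,213),z(350,497),z(65,353)],.083);c=s.mean(0);print(s.round(4),c)
d=s[0]+s[1]-s[2]-s[3];fa=np.arctan2(d[1],d[0]);print("fin",np.degrees(fa), np.linalg.norm(s[0]-s[1]))
p=plane("top",[z(210,197),z(236,264)],.146);v=p[0]-p[1];na=np.arctan2(v[1],v[0]);print(p,np.degrees(na),np.linalg.norm(v),"fine",np.degrees(na-fa))
r=plane("top",[z(278,276)],.104);print("ring c",r)
R=cv2.Rodrigues
from scipy.spatial.transform import Rotation as Ro
o=monitor.observe();w,x,y,zz=o["ee_rot"];M=Ro.from_quat([x,y,zz,w]).as_matrix();print(M.round(3))
print("tool x yaw",np.degrees(np.arctan2(M[1,0],M[0,0])))
# triangulate in scene: project
m=viewer.camera_model("scene");f=240/np.tan(np.radians(m["fovy"]/2));K=np.array([[f,0,m["cx"]],[0,f,m["cy"]],[0,0,1]])
print(cv2.projectPoints(np.r_[s,p],cv2.Rodrigues(m["R"])[0],m["t"],K,m["dist_coeffs"])[0].round(1).reshape(-1,2))
E
python3 - <<'E'
import cv2
a=cv2.imread("pics/scene0.png")[140:260,340:460]
cv2.imwrite("pics/z1.png",cv2.resize(a,None,fx=5,fy=5,interpolation=cv2.INTER_CUBIC))
E
```

```text
[[0.5997 0.1828 0.083 ]
 [0.5527 0.0944 0.083 ]
 [0.4643 0.1417 0.083 ]
 [0.5114 0.2303 0.083 ]] [0.53200353 0.16231433 0.083     ]
fin -28.21663612825655 0.10014714446292476
[[0.55202314 0.16982375 0.146     ]
 [0.5324407  0.16245426 0.146     ]] 20.622889722215362 0.020923214813753404 fine 48.83952585047191
ring c [[0.53234942 0.15931275 0.104     ]]
[[ 0.302 -0.953 -0.   ]
 [-0.953 -0.302  0.001]
 [-0.001 -0.    -1.   ]]
tool x yaw -72.42267062958906
[[442.6 202.9]
 [387.3 219.3]
 [361.6 178.1]
 [414.3 163.8]
 [419.4 165. ]
 [406.4 161.8]]
```

View pics/z1.png

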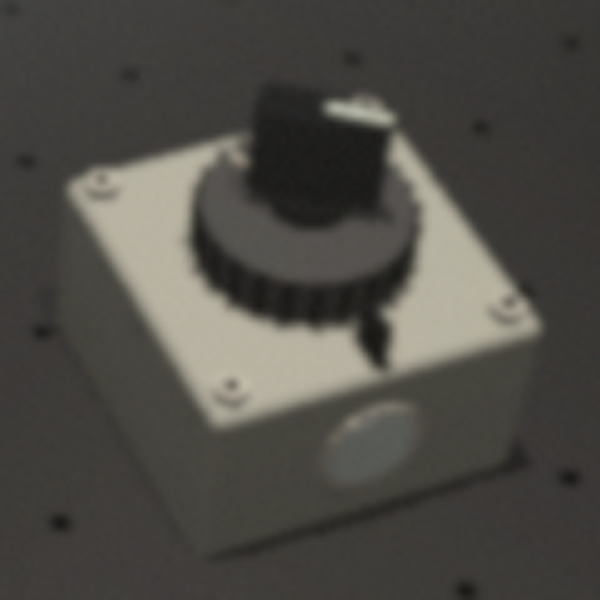

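The views agree: axis at (0.532, 0.162), fin at −28.2°, nose at +20.6°, so fine is about +49°. Traversing high towards it.

Call:
jog_arm(commands="-1 -310 -278 0 0;-1 -310 -278 0 0;-1 -310 -278 0 0;-1 -310 -278 0 0;-1 -310 -278 0 0;-1 -310 -278 0 0;-1 -310 -278 0 0;-1 -310 -278 0 0", squeeze=30)

```text
time_s: 0.9
tcp_pos: [0.3537, -0.2294, 0.2483]
ee_rot: [-0.0, 0.807, -0.591, 0.0]
wrist_force: [1.2, -0.2, 0.3]
grip_width: 0.0858
```

Call:
jog_arm(commands="-1 -320 -288 0 -3;-1 -320 -288 0 -3;-1 -320 -288 0 -3;-1 -320 -288 0 -3;-1 -320 -288 0 -3;-1 -320 -288 0 -3;-1 -320 -288 0 -3;-1 -320 -288 0 -3")

```text
time_s: 1.7
tcp_pos: [0.519, 0.1352, 0.2481]
ee_rot: [0.0, 0.822, -0.569, -0.0]
wrist_force: [0.5, -1.0, 0.1]
grip_width: 0.0854
```

```bash
cat > st.py <<'E'
from h import *
from scipy.spatial.transform import Rotation as Ro
def st(T=(.532,.1622,.132)):
    o=monitor.observe();w,x,y,z=o["ee_rot"];M=Ro.from_quat([x,y,z,w]).as_matrix()
    print("t",o["time_s"],"yaw",np.degrees(np.arctan2(M[1,0],M[0,0])),"pos",o["tcp_pos"],"shift mm",(M.T@(np.array(T)-o["tcp_pos"])*1000).round(1),"q",o["joints"].round(2),"F",o["wrist_force"].round(1),o["torque"].round(2),"g",o["grip_width"])
if __name__=="__main__": st()
E
python3 st.py
```

```text
t 1.7 yaw -69.40234103300007 pos [0.51899714 0.13521173 0.24814187] shift mm [-20.7 -21.7 116.1] q [ 0.14  0.37  1.56 -0.    1.21  1.35] F [ 0.5 -1.   0.1] [-0.03 -0.04 -0.  ] g 0.08536320199434094
```

Call:
jog_arm(commands="-1 -20 -21 40 0;-1 -20 -21 40 0;-1 -20 -21 40 0")

```text
time_s: 2.0
tcp_pos: [0.5306, 0.1592, 0.2074]
ee_rot: [0.001, 0.822, -0.569, -0.001]
wrist_force: [-0.2, -0.3, 0.0]
grip_width: 0.0855
```

```bash
python3 st.py; python3 - <<'E'
from h import *
a=viewer.capture("top")[:,:,::-1];cv2.imwrite("pics/t1.png",a)
b=viewer.capture("scene")[:,:,::-1][80:260,300:500]
cv2.imwrite("pics/s1.png",cv2.resize(b,None,fx=3,fy=3,interpolation=cv2.INTER_CUBIC))
E
```

```text
t 2.0 yaw -69.34776463277043 pos [0.53062731 0.15921201 0.20744166] shift mm [-2.3 -2.5 75.4] q [ 0.18  0.44  1.57 -0.    1.13  1.39] F [-0.2 -0.3  0. ] [ 0.   -0.01 -0.03] g 0.08550796657401628
```

View pics/s1.png

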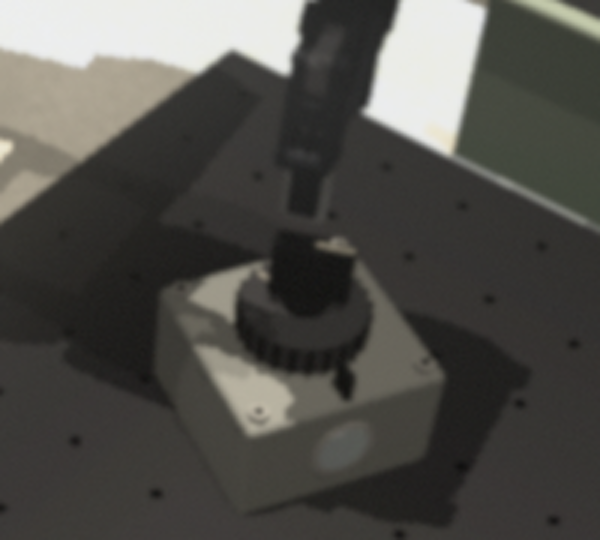

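The gripper is over the bar with the jaws across it. Descending.

Call:
jog_arm(commands="-1 -2 -2 0 0;-1 -2 -2 25 0;-1 -2 -2 50 0;-1 -2 -2 66 0;-1 -2 -2 75 0;-1 -2 -2 75 0;-1 -2 -2 75 0")

```text
time_s: 2.8
tcp_pos: [0.533, 0.1615, 0.1342]
ee_rot: [-0.0, 0.822, -0.57, 0.0]
wrist_force: [0.1, 0.4, 0.8]
grip_width: 0.0856
```

```bash
python3 st.py
```

```text
t 2.8 yaw -69.44653636000805 pos [0.53299708 0.16147864 0.1342259 ] shift mm [-1.   0.7  2.2] q [0.19 0.54 1.64 0.   0.96 1.4 ] F [0.1 0.4 0.8] [-0.    0.04 -0.01] g 0.08561406676315268
```

Call:
jog_arm(commands="0 -1 0 1 0;0.5 -1 0 1 0;0.5 -1 0 1 0;0.7 -1 0 1 0;1 -1 0 1 0;1 -1 0 1 0;1 -1 0 1 0", squeeze=25)

```text
time_s: 3.5
tcp_pos: [0.5323, 0.1621, 0.1326]
ee_rot: [0.0, 0.822, -0.569, 0.0]
wrist_force: [-0.5, -6.1, 4.8]
grip_width: 0.0146
```

```bash
python3 st.py
```

```text
t 3.5 yaw -69.41563769695625 pos [0.53225947 0.16207555 0.13256633] shift mm [-0.2  0.2  0.6] q [ 0.19  0.54  1.64 -0.    0.96  1.4 ] F [-0.5 -6.1  4.8] [-0.9   0.06 -0.01] g 0.014599733132848193
```

Gripped at 14.6 mm. Now turning clockwise, which is positive about the tool's downward z.

Call:
jog_arm(commands="1 0 0 0 6;1 0 0 0 12;1 0 0 0 18;1 0 0 0 24;1 0 0 0 24")

```text
time_s: 4.0
tcp_pos: [0.5323, 0.1614, 0.1326]
ee_rot: [-0.001, -0.684, 0.729, -0.001]
wrist_force: [-0.1, -12.3, 4.7]
grip_width: 0.0146
```

```bash
python3 st.py
```

```text
t 4.0 yaw -93.64615210369239 pos [0.53232277 0.16144638 0.1325505 ] shift mm [-0.7  0.4  0.5] q [ 0.19  0.54  1.64 -0.    0.96  1.82] F [ -0.1 -12.3   4.7] [-2.04  0.03  0.03] g 0.01460008540105607
```

Call:
jog_arm(commands="1 1 0 0 6;1 1 0 0 12;1 1 0 0 18;1 1 0 0 24;1 1 0 0 25;1 1 0 0 25;1 1 0 0 25")

```text
time_s: 4.7
tcp_pos: [0.5322, 0.1607, 0.1326]
ee_rot: [-0.0, -0.512, 0.859, -0.001]
wrist_force: [-0.6, -10.5, 6.0]
grip_width: 0.0144
```

```bash
python3 st.py
```

```text
t 4.7 yaw -118.41703186994725 pos [0.53216608 0.16066112 0.1325554 ] shift mm [-1.3  0.9  0.6] q [ 0.19  0.54  1.65 -0.    0.96  2.25] F [ -0.6 -10.5   6. ] [-1.66  0.06 -0.03] g 0.014398683736531189
```

Jaw yaw of −118.4° puts the nose at −28.4°, and the fin is at −28.2°. Releasing and rising.

Call:
jog_arm(commands="0 0 0 0 0;0 0 0 0 0;-1 0 0 0 0;-1 0 0 0 0;-1 0 0 0 0;-1 0 0 0 0;-1 0 0 -20 0;-1 0 0 -50 0")

```text
time_s: 5.5
tcp_pos: [0.5311, 0.1614, 0.1816]
ee_rot: [-0.002, -0.512, 0.859, 0.001]
wrist_force: [0.3, -0.1, 0.4]
grip_width: 0.085
```

Call:
jog_arm(commands="-1 0 0 -45 0;-1 0 0 -80 0;-1 50 -10 -80 0;-1 100 -20 -80 0;-1 150 -30 -80 0;-1 200 -40 -80 0;-1 200 -40 -80 0;-1 200 -40 -80 0")

```text
time_s: 6.3
tcp_pos: [0.4718, -0.0344, 0.2624]
ee_rot: [0.0, -0.511, 0.86, -0.0]
wrist_force: [0.5, 0.2, -0.2]
grip_width: 0.0853
```

```bash
python3 st.py; python3 - <<'E'
from h import *
a=viewer.capture("top")[:,:,::-1];cv2.imwrite("pics/t2.png",a)
cv2.imwrite("pics/z2.png",cv2.resize(a[165:300,135:275],None,fx=4.2,fy=4.2,interpolation=cv2.INTER_CUBIC))
E
```

```text
t 6.3 yaw -118.58381411374495 pos [ 0.47181013 -0.03441652  0.26243715] shift mm [-201.4   41.2  130.5] q [-0.2   0.26  1.69  0.    1.19  1.87] F [ 0.5  0.2 -0.2] [ 0.07  0.01 -0.01] g 0.08527632005156416
```

View pics/z2.png

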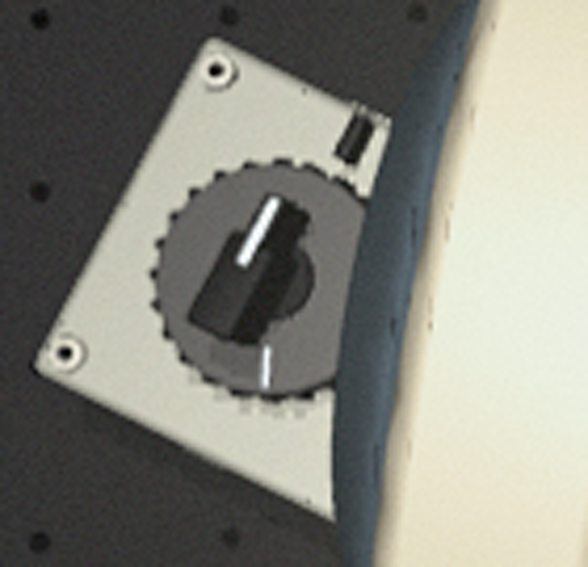

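View pics/t2.png

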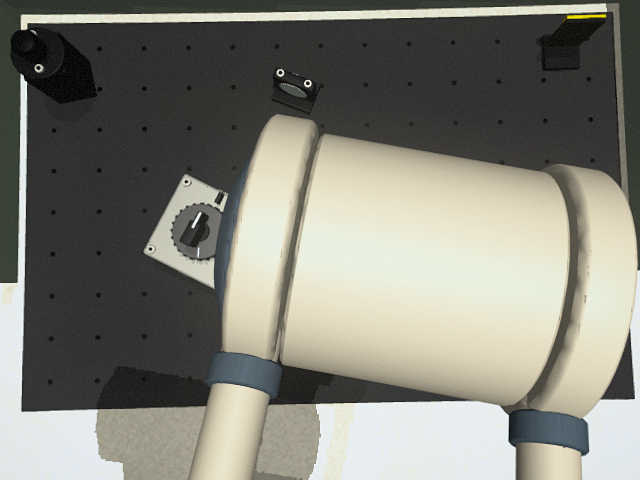

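The pointer now runs from about (242,264) to (272,199) in the zoom, aimed at the fin. The ring's white mark is still at x≈266, where it began. Checking the angle, then handing in.

```bash
python3 - <<'E'
from h import *
z=lambda x,y:(135+(x+.5)/4.2-.5,165+(y+.5)/4.2-.5)
p=plane("top",[z(272,198),z(241,264)],.146);v=p[0]-p[1];a=np.degrees(np.arctan2(v[1],v[0]));print(a,"fine",a+28.2)
a,b=[cv2.imread(f"pics/{n}.png",0)[165:300,135:275] for n in("top0","t2")]
print("mark centroids",[np.argwhere(i[80:94,60:68]>150).mean(0) for i in(a,b)])
o=monitor.observe();print(o["joint_velocities"].round(3),o["wrist_force"].round(1))
if abs(v[1]/v[0]-np.tan(np.radians(-28.2)))<.12: print(manip.hand_in())
E
```

```text
-25.445988034127854 fine 2.754011965872145
mark centroids [array([7.875, 2.625]), array([7.10526316, 2.78947368])]
[ 0.035  0.007 -0.007  0.001  0.001  0.004] [0.1 0.8 0.3]
the job is handed in; nothing more can be done
None
```

I turned the attenuator's small pointer knob about 49° clockwise onto the index fin, let go, moved the arm clear and handed the job in after about 6.4 s.

- **Pointer angle:** the last top picture puts the nose about 2.8° counter-clockwise of the fin. The jaw angle before release suggested about 0.2° clockwise. The two differ by about 3°, but both are well inside the 10° limit.
- **Coarse ring:** its mark stayed within about 1 pixel (roughly 1.5 mm) of where it began, against a limit of 6.5 mm.
- **Forces:** the wrist force reached about 12 N sideways while turning, and was back near zero once the arm was clear.
- **Not checked:** the arm hid the other housing in the last picture, so I could not see its knob. The gripper travelled well above it on the way in, and never went down near it.
- **Arm at hand-in:** it was free of everything, with one joint still settling at 0.035 rad/s.

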